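# Unload the red specimen through the guard window

### The arm

A 6-joint arm with a two-finger parallel gripper is mounted at the origin on a cart in front of the work surface, level with it; the furniture and walls round the work are solid. World frame = base frame: x ahead of the robot, y to its left, z up, the work surface at z = 0. Lengths are in mm, angles in rad, forces in N, time in s.
With the tool pointing down it reaches from about 300 to 875 mm from the base axis. Payload 6.4 kg.
Tool frame: the origin (TCP) lies midway between the tips of the shut fingers; the grasp point (between the pads) lies 19 mm behind it; z points along the fingers, y is the line along which they close (so a half turn about z gives the same grasp; the last joint's range is limited). The gripper opens to 85 mm and grips with 20 to 120 N. Pads are 22 mm wide; open, the fingers measure 114 mm over their backs; the gripper's body (76 mm by 85 mm) begins 54 mm behind the grasp point. The pads swing forward as they close: fully open they stand 13 mm farther back than shut.
Start: joints at [1.13, 0.181, 1.607, -0, 1.354, -0.206], TCP at [133.76, 559.24, 231.288] pointing down, gripper open.
Joint ranges: [-2.99, 2.99], [-0.89, 2.07], [0.3, 2.58], [-1.14, 4.28], [0, 2.63], [-3.12, 3.12]. Speed limits (rad/s): [2.57, 2.57, 3.01, 3.14, 3.14, 3.14].

### API

Orientations are given as a unit quaternion [w, x, y, z].
In Python, from workcell import * gives the robot as it stands.
- The arm moves only by the tool send_rows, never from a script. Its argument "deltas" is a list of rows, each an object of numbers: "tx", "ty", "tz": the shift along the world's x, y, z in m; "twist": the turn about the world's z in degrees; "hand": the closure in counts, from 0 (fully open) to 255 (shut). A call has 1 to 5 rows; each row is the pose to reach, as a shift and turn from the pose commanded when the call began; what a row does not reach only later rows make up. A row lasts 1/8 s, in which the tool goes at most 62.5 mm and 10.7 degrees, less where a joint would pass 70% of its speed; a pose out of reach is approached as far as the arm can. A call with a gripper value outside its range is refused whole. The fingers move at their own pace and stop on an object; the grip force is fixed at half the most. Time passes only in rows, so rows that repeat a pose let the fingers close. It gives the time, the measured TCP pose, the force, the opening and the grip force at its end, in the units of the state.
- get_obs(): the state, without advancing time (a new reading comes with each control period).
- camera(name): name is "side" or "top"; returns the picture (400x640x3 uint8, red, green, blue); there is no depth.
- get_calibration(name): a dict with "fx", "fy", "cx", "cy" (pixels), "extrinsics" (4x4, takes a point from camera to world coordinates). Camera axes: x right, y up, looking along -z (the intrinsics and any distortion apply to the point x, -y, -z); pixel columns grow to the right and rows downward; lengths in mm; the calibration is good to about 2 mm. A picture is of the moment at which its call begins. get_calibration takes no time and is no camera call.
- close_job(): hands the job in; it is judged then, once.
The state is a dict: "t": time; "joints": joint angles; "dq": joint speeds; "joint_efforts": joint torques, N m; "ee_pos": TCP position; "tcp_rot": TCP orientation; "ft_force": force on the tool from outside, world axes, zero at the start; "ft_torque": the same for the moment, N m; "finger_gap": opening from 0.0 (shut) to 1.0 (fully open); "grasp_force": force on a finger pad.
Only numpy, scipy, OpenCV 4.12 (cv2) and the standard library are available. Lean on these libraries where they do the work, as an engineer would, in place of code of your own. Each camera call takes 0.05 s, during which the arm holds its last target. There are 200 camera calls.

### The job

Reach down through the window in the yellow guard over the red specimen's lane and press that lane's blue lever all the way down, so that it pushes the red specimen forward to the front end of its lane, then let the lever come back up and move clear. Do not touch the guard, do not touch or lift either specimen, leave the other lever and the green specimen as they are, and do not disturb the loose things round about.

Things in the scene. Friction and masses are not known exactly. Their poses are not given: they have to be found in the camera images.
- unloader: Fixed two-lane unloader. Origin: worktop level, midway between the lever bars; x to the back, y left, z up. Grey deck 12 mm high, x -158 to +75 mm, 180 wide. Lanes at y = +55 (left) and -55, 36 mm wide, rails 9 mm high; front stop at x -152. Specimens start at x -101 (red left or right); the lever's foot pushes one to x -131. The yellow guard covers the rear.
- guard: Yellow guard, unloader's origin and axes. Closed at sides and back. Top plate 6 mm thick, top at z = 150 mm, x -85 to +60, y -110 to +110. Two windows, x -40 to +45 mm, 80 mm in y, centred on y = +55 and -55, with black edging that takes 3.5 mm off each side; a 30 mm bar between them. One blue lever bar under each window.
- lever_left (a joint): Hinge of the left lever (the bay at +y of the unloader), rad. 0 = at rest, bar up; grows as the bar is pressed down; hard stop at 0.35 = fully down. A weak spring (about 1.5 N at the bar at rest, 4.5 N fully down) brings it back up when let go.
- lever_right (a joint): Hinge of the right lever (the bay at -y of the unloader), rad. 0 = at rest, bar up; grows as the bar is pressed down; hard stop at 0.35 = fully down. A weak spring (about 1.5 N at the bar at rest, 4.5 N fully down) brings it back up when let go.
- lever_left_bar (a point): Top middle of the left lever's blue cross bar: unloader frame (0, +0.055, 0.137) at rest, 13 mm below the guard plate's top. Pressed, it goes down 27 mm to 40 mm below the plate's top, with under 8 mm drift to the back. The bar is round, 16 mm thick, 44 mm long along the unloader's y, level; window edges are 40 to 45 mm away.
- lever_right_bar (a point): Top middle of the right lever's blue cross bar: unloader frame (0, -0.055, 0.137) at rest, 13 mm below the guard plate's top. Pressed, it goes down 27 mm to 40 mm below the plate's top, with under 8 mm drift to the back. The bar is round, 16 mm thick, 44 mm long along the unloader's y, level; window edges are 40 to 45 mm away.
- red_specimen: Red mounted specimen, a disc 30 mm across and 18 mm high, loose, standing in one of the two lanes just in front of the guard. Origin at the centre of its underside, z up.
- green_specimen: Green mounted specimen, a disc 30 mm across and 18 mm high, loose, standing in the other lane. Origin at the centre of its underside, z up.
- tube_piece: Loose bystander: short bright steel tube, 30 mm across, 28 mm high, upright, left of the unloader, towards the tall cutting machine (solid, fills x > 0.37 m, y > 0.30 m; its lever and a hose reach out behind it: swing round it with the arm drawn in). Origin at the centre of its underside.
- gear: Loose bystander: small spur gear, 40 mm across, 12 mm high, lying left of the unloader, near the front edge. Origin at the centre of its underside.
- carton: Loose bystander: small white carton with red print, 70 x 70 x 30 mm, right of the unloader. Origin at the centre of its underside.

How it is judged (in metres and radians):
On the way:
1. the lever of the red specimen's lane is pressed fully down (at least 0.30 of 0.35 rad) (((y of red_specimen in the frame of unloader above 0 m and value of joint lever_left above 0.3 rad) or (not (y of red_specimen in the frame of unloader above 0 m) and value of joint lever_right above 0.3 rad))), for 0.1 s.
At the end, for the whole second after the job is handed in: The red specimen stands upright and at rest in its lane, its centre more than 121 mm in front of the unloader's origin (about 10 mm short of the pushed position at worst); the green specimen is within 6 mm of its start; both levers are back up (below 0.05 rad) (x of red_specimen in the frame of unloader below -0.121 m and (y of red_specimen in the frame of unloader between 0.045 and 0.065 m or y of red_specimen in the frame of unloader between -0.065 and -0.045 m) and angle between red_specimen's own z axis and vertical below 0.15 rad and height (world z) of red_specimen below 0.02 m and linear speed of red_specimen below 0.01 m/s and not (distance of green_specimen from where it was at the start of the episode above 0.006 m) and value of joint each of lever_left, lever_right below 0.05 rad); the robot touches nothing.
It fails at once if the robot touches the guard (more than 0.5 N) (contact force between any of the fingers, the arm and guard above 0.5 N).
It fails at once if the robot touches a specimen, or a specimen is lifted (contact force between any of the fingers, the arm and red_specimen above 0.3 N or contact force between any of the fingers, the arm and green_specimen above 0.3 N or height (world z) of any of red_specimen, green_specimen above 0.03 m).
It fails at once if the green specimen is moved (distance of green_specimen from where it was at the start of the episode above 0.006 m).
It fails at once if the other lane's lever is pressed (more than 0.1 rad) ((y of red_specimen in the frame of unloader above 0 m and value of joint lever_right above 0.1 rad) or (not (y of red_specimen in the frame of unloader above 0 m) and value of joint lever_left above 0.1 rad)).
It fails at once if a bystander is moved more than 15 mm (distance of any of tube_piece, gear, carton from where it was at the start of the episode above 0.015 m).
It also fails if it takes over 35 s, if anything falls off the work surface, if the arm or the gripper's body presses on something with over 40 N, if the wrist force passes 120 N, or if a joint passes its speed limit or range.

## Working session

There is one attempt and no reset: what is moved stays moved. The work goes in short steps, Python scripts to look and compute and a tool call to move; the robot and the scene stay as the last step left them, time stands still between calls to the robot, and variables do not carry over. Pictures are saved under pics/ and viewed, at most 10 in all, crops included, and the job is handed in when it is done.

Besides the shell and the picture viewer there is one more tool, called after ">>>" by a JSON object that holds its "api" and its "payload", one argument or row to a line. send_rows: Moves the arm, as the interface text tells. Its arguments: {"type":"object","properties":{"deltas":{"type":"array","items":{"type":"object","properties":{"tx":{"type":"number"},"ty":{"type":"number"},"tz":{"type":"number"},"twist":{"type":"number"},"hand":{"type":"number"}}}}},"required":["deltas"]}

```bash
mkdir -p pics
python3 - <<'E'
from workcell import *
import cv2,numpy as np
o=get_obs();print(o['t'],o['ee_pos'],o['tcp_rot'],o['finger_gap'])
for n in('side','top'):
    im=camera(n);cv2.imwrite(f'pics/{n}0.png',im[:,:,::-1]);c=get_calibration(n);print(n,{k:(np.round(v,3).tolist()) for k,v in c.items()})
E
```

```text
0.0 [133.50018851 558.71383015 230.37816398] [-2.90766369e-04  1.17131360e-01  9.93116037e-01 -8.35515098e-04] 1.0021471159670785
side {'fx': 411.454, 'fy': 411.454, 'cx': 323.778, 'cy': 200.234, 'extrinsics': [[-0.962, 0.101, -0.255, 222.459], [-0.274, -0.433, 0.859, 593.985], [-0.024, 0.896, 0.444, 565.528], [0.0, 0.0, 0.0, 1.0]]}
top {'fx': 382.862, 'fy': 382.862, 'cx': 317.695, 'cy': 203.655, 'extrinsics': [[-0.009, 0.993, -0.117, 324.818], [-1.0, -0.008, 0.002, -283.205], [0.001, 0.117, 0.993, 1227.547], [0.0, 0.0, 0.0, 1.0]]}
```

View pics/top0.png

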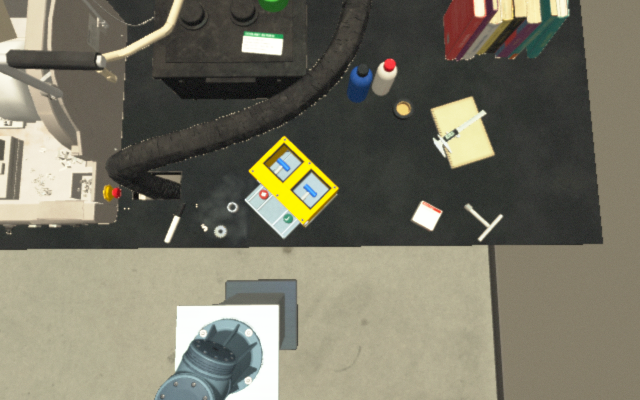

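View pics/side0.png

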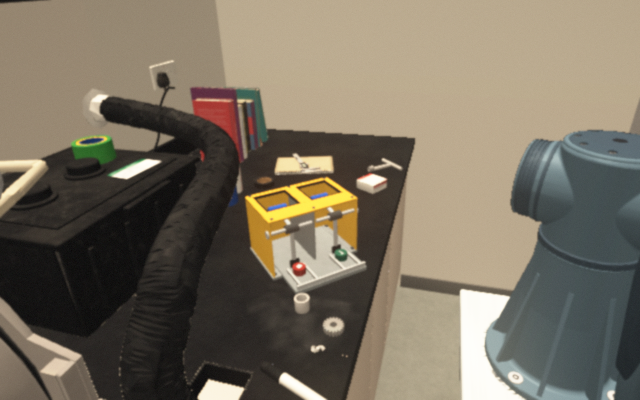

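The top view shows the yellow guard at about (293,181), with the blue bars at (283,166) and (310,190). Red is at (264,194) in the left lane and green at (288,217) in the right. The side view agrees: red in the lane nearer the camera, which is +y.

```bash
cat > h.py <<'E'
from workcell import *
import cv2,numpy as np
def ray(n,uv):
    c=get_calibration(n);E=np.array(c['extrinsics'])
    d=np.array([(uv[0]-c['cx'])/c['fx'],-(uv[1]-c['cy'])/c['fy'],-1]);return E[:3,3],E[:3,:3]@d
def onz(n,uv,z):
    o,d=ray(n,uv);return (o+d*(z-o[2])/d[2])
def proj(n,p):
    c=get_calibration(n);E=np.array(c['extrinsics']);q=E[:3,:3].T@(np.array(p)-E[:3,3])
    return np.array([c['cx']+c['fx']*q[0]/-q[2],c['cy']+c['fy']*q[1]/q[2]])
def blobs(im,lo,hi,box,amin=8):
    h=cv2.cvtColor(im,cv2.COLOR_RGB2HSV);m=cv2.inRange(h,lo,hi);k=np.zeros_like(m);x0,y0,x1,y1=box;k[y0:y1,x0:x1]=255;m&=k
    n,l,s,c=cv2.connectedComponentsWithStats(m)
    return m,[(s[i,4],c[i],l==i) for i in range(1,n) if s[i,4]>=amin]
E
cat > m.py <<'E'
from h import *
im=cv2.imread('pics/top0.png')[:,:,::-1].copy();si=cv2.imread('pics/side0.png')[:,:,::-1].copy()
B=(235,125,350,245)
m,b=blobs(im,(18,120,90),(35,255,255),B)
pts=np.argwhere(m>0)[:,::-1].astype(np.float32)
big=max(b,key=lambda t:t[0]);cn=cv2.findContours(big[2].astype(np.uint8),0,1)[0][0]
P=np.array([onz('top',p,150)[:2] for p in cn[:,0,:]],np.float32)
print('guard rect world',cv2.minAreaRect(P))
for nm,lo,hi,z in(('blue',(98,120,60),(125,255,255),134),('red',(0,120,80),(8,255,255),30),('green',(60,80,30),(90,255,255),30)):
    for I,n,bx in((im,'top',B),(si,'side',(240,175,380,295))):
        for a,c,k in blobs(I,lo,hi,bx)[1]:
            q=np.argwhere(k)[:,::-1]; W=np.array([onz(n,p,z)[:2] for p in q],np.float32)
            print(nm,n,a,c.round(1),onz(n,c,z).round(1),[np.round(v,1) for v in cv2.minAreaRect(W)])
E
python3 m.py
python3 - <<'E'
import cv2
a=cv2.imread('pics/top0.png')[125:245,230:350];b=cv2.imread('pics/side0.png')[170:290,240:375]
import numpy as np
cv2.imwrite('pics/c0.png',np.hstack([cv2.resize(a,(380,380)),cv2.resize(b,(420,380))]))
E
```

```text
guard rect world ((521.4757080078125, -217.7130126953125), (229.63516235351562, 149.64300537109375), 44.634273529052734)
blue top 70 [283.1 164. ] [ 570.4 -185.9  134. ] [array([ 570.6, -185.7]), array([41.9, 12.4]), np.float64(44.3)]
blue top 71 [310.1 190.2] [ 492.9 -264.   134. ] [array([ 493.4, -263.8]), array([41.2, 12.3]), np.float64(44.3)]
blue side 28 [319.  195.4] [ 489.4 -264.4  134. ] [array([ 489.3, -264.3]), array([37.5,  8.7]), np.float64(44.0)]
blue side 41 [276.8 206.4] [ 567.8 -185.7  134. ] [array([ 567.4, -186.1]), array([41.6, 10.6]), np.float64(43.9)]
red top 43 [263.5 194.2] [ 497.1 -114.9   30. ] [array([ 497.8, -113.4]), array([25.7, 25.3]), np.float64(0.4)]
red side 17 [362.6 176.2] [ 454.6 -644.4   30. ] [array([ 456. , -644.7]), array([42. , 10.5]), np.float64(52.4)]
red side 125 [298.3 268.7] [ 492.4 -103.2   30. ] [array([ 492.2, -105.5]), array([27.2, 50.7]), np.float64(29.2)]
green top 58 [288.1 218. ] [ 421.3 -192.6   30. ] [array([ 421.2, -192.4]), array([25.2, 25.1]), np.float64(89.5)]
green side 44 [339.8 253.9] [ 417.6 -181.5   30. ] [array([ 417.3, -181.6]), array([23.4, 33. ]), np.float64(13.8)]
```

View pics/c0.png

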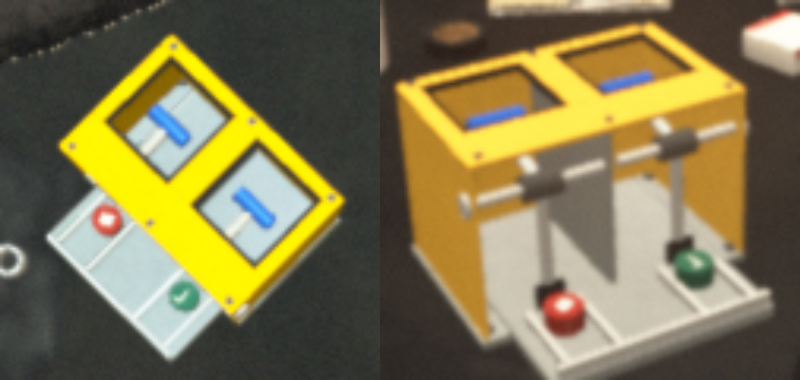

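Bar spacing measures 110.0 mm and the bar height is consistent across both views. Red's predicted position matches the measured one within 2 mm. So the left bar is at about (570,-186) and unloader y points at 45.2°. The tool needs about -31° of twist. First I swing in with the arm drawn in and the fingers shut.

>>> {"api": "send_rows", "payload": {
  "deltas": [
    {"tx":0.005,"ty":-0.04,"hand":255},
    {"tx":0.01,"ty":-0.08,"hand":255},
    {"tx":0.02,"ty":-0.12,"hand":255},
    {"tx":0.03,"ty":-0.16,"hand":255},
    {"tx":0.05,"ty":-0.2,"hand":255}
  ]
}}

```text
validation failed for argument at $.de...
```

>>> {"api": "send_rows", "payload": {
  "deltas": [
    {"tx":0.025,"ty":-0.035,"hand":255},
    {"tx":0.05,"ty":-0.07,"hand":255},
    {"tx":0.075,"ty":-0.11,"hand":255},
    {"tx":0.095,"ty":-0.15,"hand":255},
    {"tx":0.115,"ty":-0.19,"hand":255}
  ]
}}

```text
validation failed for argument at $.de...
```

>>> {"api": "send_rows", "payload": {
  "deltas": [
    {"tx":0.01,"ty":-0.04,"twist":-6,"hand":255},
    {"tx":0.02,"ty":-0.08,"twist":-12,"hand":255},
    {"tx":0.03,"ty":-0.12,"twist":-18,"hand":255},
    {"tx":0.035,"ty":-0.16,"twist":-24,"hand":255},
    {"tx":0.04,"ty":-0.2,"twist":-31,"hand":255}
  ]
}}

```text
validation failed for argument at $.de...
```

>>> {"api": "send_rows", "payload": {
  "deltas": [
    {"tx":0.005,"ty":-0.04,"tz":0.0,"twist":0.0,"hand":255},
    {"tx":0.01,"ty":-0.08,"tz":0.0,"twist":0.0,"hand":255},
    {"tx":0.02,"ty":-0.12,"tz":0.0,"twist":0.0,"hand":255},
    {"tx":0.03,"ty":-0.16,"tz":0.0,"twist":0.0,"hand":255},
    {"tx":0.05,"ty":-0.2,"tz":0.0,"twist":0.0,"hand":255}
  ]
}}

```text
t: 0.72
ee_pos: [183.4, 357.9, 230.9]
tcp_rot: [-0.0, 0.116, 0.993, -0.0]
ft_force: [-0.4, 0.2, -0.2]
finger_gap: 0.004
grasp_force: 0.0
```

>>> {"api": "send_rows", "payload": {
  "deltas": [
    {"tx":0.025,"ty":-0.035,"tz":0,"twist":0,"hand":255},
    {"tx":0.05,"ty":-0.07,"tz":0,"twist":0,"hand":255},
    {"tx":0.075,"ty":-0.11,"tz":0,"twist":0,"hand":255},
    {"tx":0.095,"ty":-0.15,"tz":0,"twist":0,"hand":255},
    {"tx":0.115,"ty":-0.19,"tz":0,"twist":0,"hand":255}
  ]
}}

```text
t: 1.35
ee_pos: [299.0, 167.9, 231.2]
tcp_rot: [0.0, 0.117, 0.993, 0.0]
ft_force: [0.6, -0.2, 0.2]
finger_gap: -0.004
grasp_force: 0.0
```

>>> {"api": "send_rows", "payload": {
  "deltas": [
    {"tx":0.01,"ty":-0.04,"tz":0,"twist":-6,"hand":255},
    {"tx":0.02,"ty":-0.08,"tz":0,"twist":-12,"hand":255},
    {"tx":0.03,"ty":-0.12,"tz":0,"twist":-18,"hand":255},
    {"tx":0.035,"ty":-0.16,"tz":0,"twist":-24,"hand":255},
    {"tx":0.04,"ty":-0.2,"tz":0,"twist":-31,"hand":255}
  ]
}}

```text
t: 1.98
ee_pos: [338.6, -32.0, 231.1]
tcp_rot: [0.0, 0.38, 0.925, 0.0]
ft_force: [0.8, -0.2, 0.1]
finger_gap: -0.001
grasp_force: 0.0
```

>>> {"api": "send_rows", "payload": {
  "deltas": [
    {"tx":0.02,"ty":-0.04,"tz":0,"twist":0,"hand":255},
    {"tx":0.05,"ty":-0.08,"tz":0,"twist":0,"hand":255},
    {"tx":0.085,"ty":-0.115,"tz":0,"twist":0,"hand":255},
    {"tx":0.125,"ty":-0.14,"tz":0,"twist":0,"hand":255},
    {"tx":0.165,"ty":-0.152,"tz":0,"twist":0,"hand":255}
  ]
}}

```text
t: 2.6
ee_pos: [504.6, -184.2, 230.6]
tcp_rot: [-0.0, 0.379, 0.925, -0.0]
ft_force: [-0.7, -0.1, 0.6]
finger_gap: -0.0
grasp_force: 0.0
```

>>> {"api": "send_rows", "payload": {
  "deltas": [
    {"tx":0.035,"ty":-0.002,"tz":0,"twist":0,"hand":255},
    {"tx":0.068,"ty":-0.004,"tz":0,"twist":0,"hand":255},
    {"tx":0.068,"ty":-0.004,"tz":-0.03,"twist":0,"hand":255},
    {"tx":0.068,"ty":-0.004,"tz":-0.05,"twist":0,"hand":255},
    {"tx":0.068,"ty":-0.004,"tz":-0.05,"twist":0,"hand":255}
  ]
}}

```text
t: 3.22
ee_pos: [570.0, -185.9, 178.8]
tcp_rot: [-0.003, 0.378, 0.926, 0.0]
ft_force: [0.9, 0.3, -0.1]
finger_gap: -0.0
grasp_force: 0.0
```

Run:
```python
from h import *
o=get_obs();print(o['ee_pos'],o['ft_force'])
t=camera('top');s=camera('side')
cv2.imwrite('pics/t1.png',t[:,:,::-1]);cv2.imwrite('pics/s1.png',s[:,:,::-1])
print(proj('side',o['ee_pos']),proj('top',o['ee_pos']))
a=t[115:245,230:360,::-1];b=s[140:290,240:390,::-1]
cv2.imwrite('pics/c1.png',np.hstack([cv2.resize(a,(400,400)),cv2.resize(b,(400,400))]))
```

```text
[ 570.00997109 -185.92605299  178.79744739] [ 0.87826482  0.2998421  -0.13465257]
[274.41396702 188.65661627] [281.66634967 160.67191748]
```

View pics/c1.png

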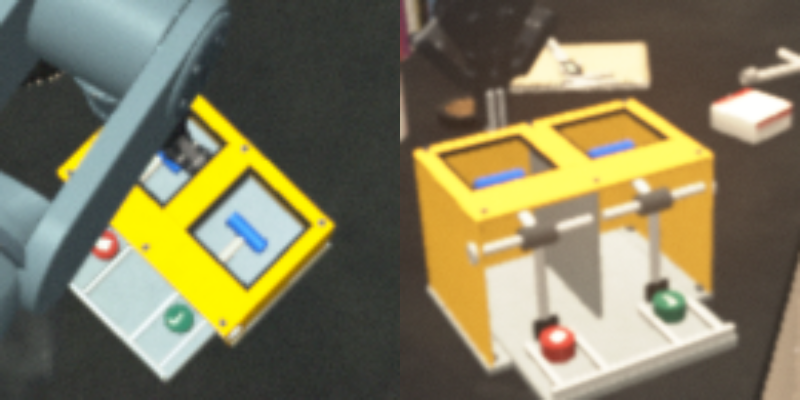

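The fingertips show at about side pixel (276,188), directly above the bar at (277,206), and match the projected TCP within 2 px. I'll check how wide the gripper is 40 mm above the tip before it enters the window.

Run:
```python
from h import *
s=cv2.imread('pics/s1.png')[130:220,225:325]
cv2.imwrite('pics/c2.png',cv2.resize(np.clip(s.astype(float)*1.8,0,255).astype(np.uint8),(660,594),interpolation=cv2.INTER_CUBIC))
e=np.array([570,-186,179.]);yv=np.array([.704,.71,0])
for dz in(0,40,73):print(dz,[((proj('side',e+yv*k+[0,0,dz])-[225,130])*6.6).round() for k in(-36,0,36)])
```

```text
0 [array([422., 363.]), array([326., 387.]), array([228., 410.])]
40 [array([414., 257.]), array([317., 278.]), array([216., 301.])]
73 [array([408., 165.]), array([309., 186.]), array([207., 207.])]
```

View pics/c2.png

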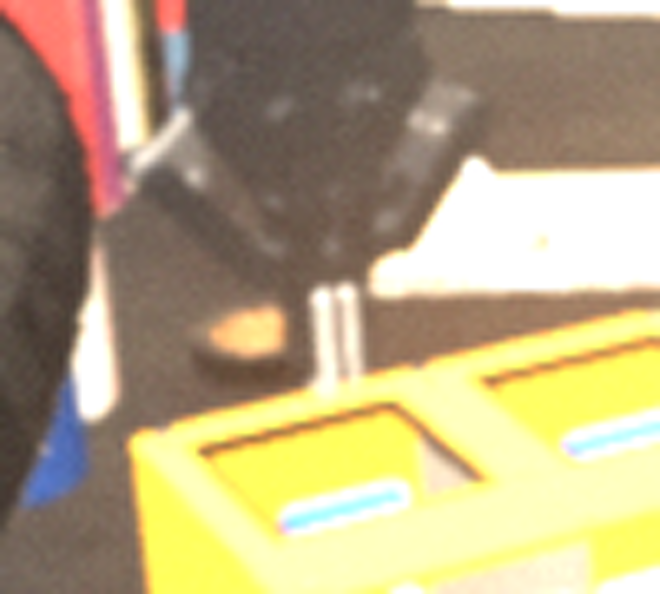

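The tip is at (340,387) and the gripper is only about ±22 mm wide 40 mm up, against ±36 available. The bar at (345,500) is on the tip's downward line. Pressing.

>>> {"api": "send_rows", "payload": {
  "deltas": [
    {"tx":0.001,"ty":-0.001,"tz":-0.015,"twist":0,"hand":255},
    {"tx":0.002,"ty":-0.002,"tz":-0.025,"twist":0,"hand":255},
    {"tx":0.002,"ty":-0.002,"tz":-0.034,"twist":0,"hand":255},
    {"tx":0.002,"ty":-0.002,"tz":-0.041,"twist":0,"hand":255},
    {"tx":0.002,"ty":-0.002,"tz":-0.046,"twist":0,"hand":255}
  ]
}}

```text
t: 3.95
ee_pos: [573.9, -189.0, 135.0]
tcp_rot: [0.0, 0.378, 0.926, -0.0]
ft_force: [0.8, -0.5, 1.9]
finger_gap: -0.001
grasp_force: 0.9
```

>>> {"api": "send_rows", "payload": {
  "deltas": [
    {"tx":0,"ty":0,"tz":-0.004,"twist":0,"hand":255},
    {"tx":0,"ty":0,"tz":-0.008,"twist":0,"hand":255},
    {"tx":0,"ty":0,"tz":-0.012,"twist":0,"hand":255},
    {"tx":0,"ty":0,"tz":-0.016,"twist":0,"hand":255},
    {"tx":0,"ty":0,"tz":-0.019,"twist":0,"hand":255}
  ]
}}

```text
t: 4.58
ee_pos: [574.1, -188.9, 116.3]
tcp_rot: [0.0, 0.378, 0.926, 0.0]
ft_force: [2.8, -1.4, 2.7]
finger_gap: -0.0
grasp_force: 1.9
```

>>> {"api": "send_rows", "payload": {
  "deltas": [
    {"tx":0,"ty":0,"tz":-0.002,"twist":0,"hand":255},
    {"tx":0,"ty":0,"tz":-0.004,"twist":0,"hand":255},
    {"tx":0,"ty":0,"tz":-0.0055,"twist":0,"hand":255},
    {"tx":0,"ty":0,"tz":-0.0055,"twist":0,"hand":255}
  ]
}}

```text
t: 5.08
ee_pos: [573.8, -188.7, 110.7]
tcp_rot: [-0.0, 0.378, 0.926, 0.0]
ft_force: [2.6, -2.3, 4.4]
finger_gap: -0.004
grasp_force: 2.0
```

Run:
```python
from h import *
o=get_obs();print(o['ee_pos'],o['ft_force'])
for n,bx in(('top',(235,125,350,245)),('side',(240,240,330,320))):
    im=camera(n)
    for a,c,k in blobs(im,(0,120,80),(8,255,255),bx)[1]:print(n,a,c,onz(n,c,30))
```

```text
[ 573.77860108 -188.67860152  110.72541031] [ 2.58114409 -2.32392548  4.43725588]
side 114 [303.84210526 274.84210526] [473.48408579 -85.15720962  30.        ]
```

Red has moved 26 mm forward and the force is 4.4 N, so the lever is nearly at the stop. I'll press a couple of mm more.

>>> {"api": "send_rows", "payload": {
  "deltas": [
    {"tx":0,"ty":0,"tz":-0.001,"twist":0,"hand":255},
    {"tx":0,"ty":0,"tz":-0.002,"twist":0,"hand":255},
    {"tx":0,"ty":0,"tz":-0.0025,"twist":0,"hand":255},
    {"tx":0,"ty":0,"tz":-0.0025,"twist":0,"hand":255}
  ]
}}

```text
t: 5.68
ee_pos: [573.9, -188.7, 109.7]
tcp_rot: [0.0, 0.378, 0.926, -0.0]
ft_force: [-1.8, 0.1, 13.1]
finger_gap: 0.003
grasp_force: 6.5
```

Run:
```python
from h import *
o=get_obs();print(o['ee_pos'],o['ft_force'])
im=camera('side')
for a,c,k in blobs(im,(0,120,80),(8,255,255),(240,240,330,320))[1]:print(a,c,onz('side',c,30))
```

```text
[ 573.88564027 -188.70974112  109.66945467] [-1.8109141   0.07477125 13.07159145]
108 [303.87037037 275.10185185] [473.13405493 -84.29627861  30.        ]
```

The force rose to 13 N at z = 109.7, so the lever is on its hard stop. Now straight up, then clear.

>>> {"api": "send_rows", "payload": {
  "deltas": [
    {"tx":0,"ty":0,"tz":0.005,"twist":0,"hand":255},
    {"tx":0,"ty":0,"tz":0.012,"twist":0,"hand":255},
    {"tx":0,"ty":0,"tz":0.02,"twist":0,"hand":255},
    {"tx":0,"ty":0,"tz":0.03,"twist":0,"hand":255},
    {"tx":0,"ty":0,"tz":0.045,"twist":0,"hand":255}
  ]
}}

```text
t: 6.35
ee_pos: [572.9, -188.3, 153.1]
tcp_rot: [-0.001, 0.378, 0.926, 0.0]
ft_force: [-0.5, -0.0, 0.6]
finger_gap: -0.004
grasp_force: 0.0
```

>>> {"api": "send_rows", "payload": {
  "deltas": [
    {"tx":0,"ty":0,"tz":0.025,"twist":0,"hand":255},
    {"tx":0,"ty":0,"tz":0.05,"twist":0,"hand":255},
    {"tx":0,"ty":0,"tz":0.08,"twist":0,"hand":255},
    {"tx":-0.03,"ty":0,"tz":0.1,"twist":0,"hand":255},
    {"tx":-0.07,"ty":0,"tz":0.1,"twist":0,"hand":255}
  ]
}}

```text
t: 6.98
ee_pos: [504.1, -189.4, 256.0]
tcp_rot: [0.002, 0.378, 0.926, -0.0]
ft_force: [-0.4, 0.5, 1.4]
finger_gap: -0.0
grasp_force: 0.0
```

>>> {"api": "send_rows", "payload": {
  "deltas": [
    {"tx":-0.04,"ty":0,"tz":0,"twist":0,"hand":255},
    {"tx":-0.08,"ty":0,"tz":0,"twist":0,"hand":255},
    {"tx":-0.12,"ty":0.01,"tz":0,"twist":0,"hand":255},
    {"tx":-0.13,"ty":0.05,"tz":0,"twist":0,"hand":255},
    {"tx":-0.13,"ty":0.09,"tz":0,"twist":0,"hand":255}
  ]
}}

```text
t: 7.6
ee_pos: [372.8, -98.2, 253.9]
tcp_rot: [0.0, 0.38, 0.925, -0.0]
ft_force: [1.1, -0.4, 0.3]
finger_gap: -0.003
grasp_force: 0.0
```

Run:
```python
from h import *
o=get_obs();print(o['t'],o['ee_pos'],o['ft_force'])
t=camera('top');s=camera('side')
for n,im,bx in(('top',t,(235,125,350,245)),('side',s,(240,175,380,295))):
  for nm,lo,hi,z in(('blue',(98,120,60),(125,255,255),134),('red',(0,120,80),(8,255,255),30),('green',(60,80,30),(90,255,255),30)):
    for a,c,k in blobs(im,lo,hi,bx)[1]:print(n,nm,a,c.round(1),onz(n,c,z).round(1))
cv2.imwrite('pics/c3.png',np.hstack([cv2.resize(t[115:245,230:360,::-1],(400,400)),cv2.resize(s[140:290,240:390,::-1],(400,400))]))
```

```text
7.6 [372.79801257 -98.23061731 253.89328856] [ 1.13478929 -0.37286854  0.26248941]
top blue 70 [283.1 164. ] [ 570.4 -185.9  134. ]
top blue 72 [310.  190.1] [ 493.1 -263.9  134. ]
top red 42 [256.9 200.5] [477.3 -94.5  30. ]
top green 55 [288.1 218. ] [ 421.3 -192.6   30. ]
side blue 25 [318.8 195.5] [ 489.7 -263.4  134. ]
side blue 34 [276.6 206.5] [ 568.  -185.1  134. ]
side red 98 [304.4 275.8] [471.1 -82.1  30. ]
side green 23 [337.7 253.5] [ 423.  -182.1   30. ]
side green 9 [344.2 253.9] [ 407.8 -184.1   30. ]
```

View pics/c3.png

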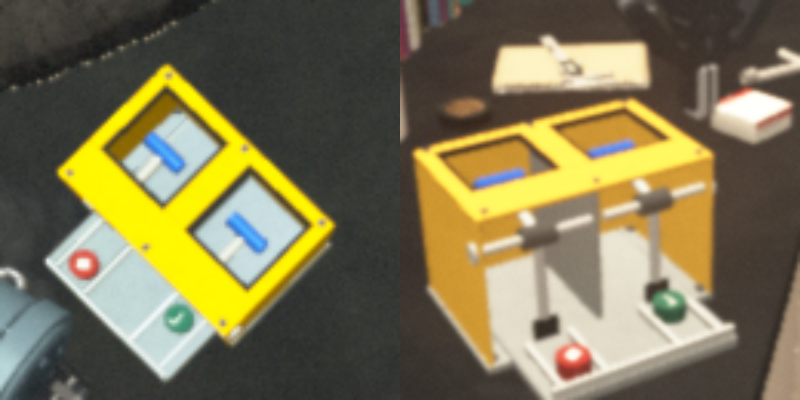

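The red disc is 28 mm further forward, at top pixel (257,200), upright in its lane. Both bars are back at their starting pixels, green is unchanged, and the arm is clear.

```bash
python3 -c "
from workcell import *
print(close_job())"
```

```text
the job is handed in; nothing more can be done
None
```

I pressed the left lever to its hard stop, which pushed the red specimen about 28 mm to roughly x = -129 mm. The lever came back up, the green specimen and other lever are where they started, the arm is clear, and the job is handed in (no verdict was returned).

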